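Seat a castor bracket on a tilted pin fixture

ROBOT

A 6-joint arm with a two-finger parallel gripper is mounted at the origin on the work surface. World frame = base frame: x ahead of the robot, y to its left, z up, the work surface at z = 0. Lengths are in m, angles in degrees, forces in N, time in s.
With the tool pointing down it reaches from about 0.4 to 0.825 m from the base axis. Payload 7 kg.
Tool frame: the origin (TCP) lies between the finger pads; the fingertips stand 17 mm ahead of it and the grasp point (between the pads) lies 2 mm behind it (bot.tips_ahead is the distance from the TCP to the fingertips, in m); z points along the fingers, y is the line along which they close (so a half turn about z gives the same grasp; the last joint's range is limited). The gripper opens to 88 mm and grips with 3 to 60 N. Pads are 19 mm wide; open, the fingers measure 130 mm over their backs; the gripper's body (78 mm by 193 mm) begins 47 mm behind the grasp point.
Start: joints at [86.179, 20.546, 0.682, 0, -70.136, -16.507], TCP at [0.235, 0.633, 0.244] pointing down, gripper open.
Joint ranges: [-176.03, 176.03], [-82.01, 121.73], [-58.28, 71.71], [-173.87, 95.51], [-174.79, -0.11], [-173.66, 173.66]. Speed limits (degrees/s): [136.94, 136.94, 172.46, 180, 180, 180].

INTERFACE

Orientations are given as [roll, pitch, yaw] about the fixed x, y, z axes, in that order (R = Rz(yaw) Ry(pitch) Rx(roll)).
In Python, from workcell import bot gives the robot as it stands.
- The arm moves only by the shell command python3 -m jog 'ROWS' [FORCE]. ROWS is JSON, a list of rows, each a list of 3 entries, a list of its own where there are three numbers: the closure, from 0 (fully open) to 1 (shut), then the shift along the tool's x, y, z in units of 0.2 m (1.0 is 0.2 m), then the turn about the tool's z in units of 1.5 rad (1.0 is 1.5 rad). A call has 1 to 12 rows; each row is the pose to reach, as a shift and turn from the pose commanded when the call began, along the tool's axes at that moment; what a row does not reach only later rows make up. A row lasts 1/8 s, in which the tool goes at most 62.5 mm and 10.7 degrees, less where a joint would pass 70% of its speed; a pose out of reach is approached as far as the arm can. A call with a number of a shift or a turn outside -1 to 1 is refused whole. A call with a gripper value outside its range is refused whole. The fingers move at their own pace and stop on an object; FORCE is the grip in N (left out, the last holds). Time passes only in rows, so rows that repeat a pose let the fingers close. It gives the time, the measured TCP pose, the force, the opening and the grip force at its end, in the units of the state.
- bot.read_state(): the state, without advancing time (a new reading comes with each control period).
- bot.grab_frame(name): name is "scene" or "top"; returns the picture (480x640x3 uint8, red, green, blue); there is no depth.
- bot.get_calibration(name): a dict with "intrinsics" (3x3 intrinsics, pixels), "world_from_camera" (4x4, takes a point from camera to world coordinates). Camera axes: x right, y down, z forward; pixel columns grow to the right and rows downward; lengths in m; the calibration is good to about 2 mm. A picture is of the moment at which its call begins. get_calibration takes no time and is no camera call.
- bot.hand_in(): hands the job in; it is judged then, once.
The state is a dict: "time": time; "q": joint angles; "qvel": joint speeds; "effort": joint torques, N m; "eef_pos": TCP position; "orientation": TCP orientation; "wrist_force": force on the tool from outside, world axes, zero at the start; "ft_torque": the same for the moment, N m; "opening": finger opening in m; "grip_force": force on a finger pad.
Only numpy, scipy, OpenCV 4.12 (cv2) and the standard library are available. Lean on these libraries where they do the work, as an engineer would, in place of code of your own. Each camera call takes 0.05 s, during which the arm holds its last target. There are 200 camera calls.

TASK

Pick up the loose yellow castor bracket and seat it, fork upward, on the empty tilted fixture, so that both locating pins stand up through its two holes and its plate lies flush on the sloping blue face; set it down rather than letting it fall, then let go of it. Leave the castor wheel, the grease can and the mallet where they are.

Things in the scene. Friction and masses are not known exactly. Their poses are not given: they have to be found in the camera images.
- bracket: Loose yellow castor bracket, about 0.3 kg, on the table, fork up. Plate 124 (x) x 76 (y) x 6 mm, two round through-holes 17 mm wide at x = -45 and +45 mm, y = 0. Origin: centre of the plate's underside; x along the plate, y across the fork, z up through the fork. Same when turned half round about z: either way is right.
- bracket_grip (a point): Point midway between the bracket's two fork legs, 40 mm above the plate's underside: a good place to grip. The legs are flat, face +y and -y, 40 mm wide (x), 4 mm thick, outer faces 46 mm apart, reaching 70 mm above the underside; an axle bolt joins them 55 mm up.
- fixture_face: Sloping blue face of the empty fixture, 118 (x) x 70 mm (y), tilted 28 degrees towards its front (roughly the robot). Steel pins square to it at x = -45 and +45 mm, y = 0: 11 mm thick, 18 mm tall, last 7 mm tapered. Origin: on the face, midway between the pins, 115 mm above the table; x up the slope, z outward along the pins. A seated bracket has its origin here, z along this z.
- fixture: Fixed stand of the empty fixture: round dark steel base 110 mm in diameter and a post of 60 mm diameter carrying the blue face. Origin: centre of the base on the table; z up, -x is the fixture's front.
- loaded_fixture: Fixed second stand of the same make, already carrying a bracket that is fastened to it (not to be used). Top of its bracket's fork about 200 mm above the table. Origin: centre of the base on the table; z up, -x is its front.
- castor_wheel: Loose black castor wheel with red hub lying flat, 80 mm in diameter, 30 mm high; bystander. Origin: centre of its underside.
- grease_can: Loose can with a yellow label standing upright, 64 mm in diameter, 100 mm high; bystander. Origin: centre of its underside.
- mallet: Loose rubber mallet lying flat, about 240 mm long, handle to -x; bystander. Origin: on its underside near its middle.
Mind the look-alikes: they are no part of the job. What is meant by the bracket is not black or turquoise, and is the larger of those in its own colour.

How it is judged:
By the outcome, as a careful person would: the job done as asked, in the order asked, and still so for the second after the job is handed in, with the robot touching nothing.
It also fails if it takes over 42 s, if anything falls off the work surface, if the arm or the gripper's body presses on something with over 40 N, if the wrist force passes 120 N, or if a joint passes its speed limit or range.

## Working session

There is one attempt and no reset: what is moved stays moved. The work goes in short steps, Python scripts to look and compute and a shell command to move; the robot and the scene stay as the last step left them, time stands still between calls to the robot, and variables do not carry over. Pictures are saved under pics/ and viewed, at most 10 in all, crops included, and the job is handed in when it is done.

```bash
mkdir -p pics; ls
python3 - <<'E'
from workcell import bot
import cv2
s=bot.read_state();print(s)
for n in("scene","top"):
    cv2.imwrite(f"pics/{n}0.png",bot.grab_frame(n)[:,:,::-1]);print(n,bot.get_calibration(n))
E
```

```text
pics
{'time': 0.0, 'q': array([ 8.61809810e+01,  2.05914530e+01,  6.34838251e-01, -2.00644828e-02,
       -7.01352697e+01, -1.65059407e+01]), 'qvel': array([ 0.009111  , -0.04682882,  0.06254853, -0.02515504,  0.01163112,
       -0.0382662 ]), 'effort': array([ 1.59335134e-03, -5.82718921e+01,  2.93041956e+01,  6.99727044e+00,
        7.03483616e-03, -1.49113962e-04]), 'eef_pos': array([0.23433185, 0.63254037, 0.24263072]), 'orientation': array([ 1.79906543e+02, -8.02358243e-03, -2.03317862e+01]), 'wrist_force': array([-0.38008101, -0.43891968,  0.48620473]), 'ft_torque': array([ 0.05296991, -0.03241334,  0.01960369]), 'grip_force': 0.0, 'opening': 0.08756062783983722}
scene {'intrinsics': array([[458.73855272,   0.        , 327.61618076],
       [  0.        , 458.73855272, 234.68500272],
       [  0.        ,   0.        ,   1.        ]]), 'world_from_camera': array([[ 0.71182746,  0.44472551, -0.54361832,  1.17567502],
       [ 0.70211633, -0.47072039,  0.53427986, -0.6067915 ],
       [-0.01828435, -0.76199838, -0.64732075,  0.82605422],
       [ 0.        ,  0.        ,  0.        ,  1.        ]])}
top {'intrinsics': array([[513.92169339,   0.        , 318.28293595],
       [  0.        , 513.92169339, 235.99855457],
       [  0.        ,   0.        ,   1.        ]]), 'world_from_camera': array([[-0.01641748, -0.98869098,  0.1490658 ,  0.35159733],
       [-0.99969493,  0.01347977, -0.02069653,  0.00924295],
       [ 0.0184531 , -0.14936011, -0.98861066,  1.20318914],
       [ 0.        ,  0.        ,  0.        ,  1.        ]])}
```

View pics/scene0.png

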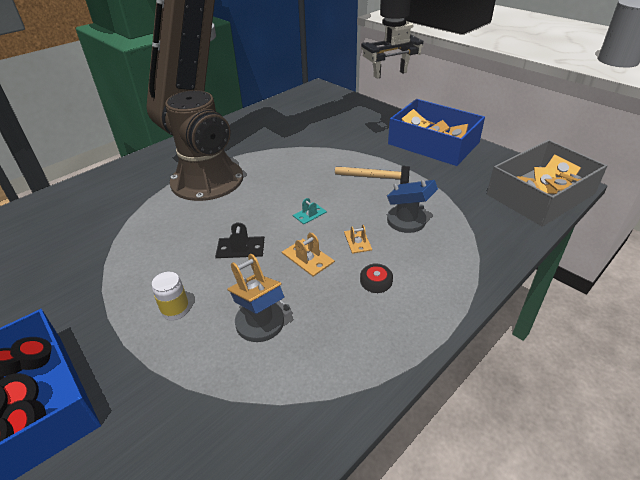

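View pics/top0.png

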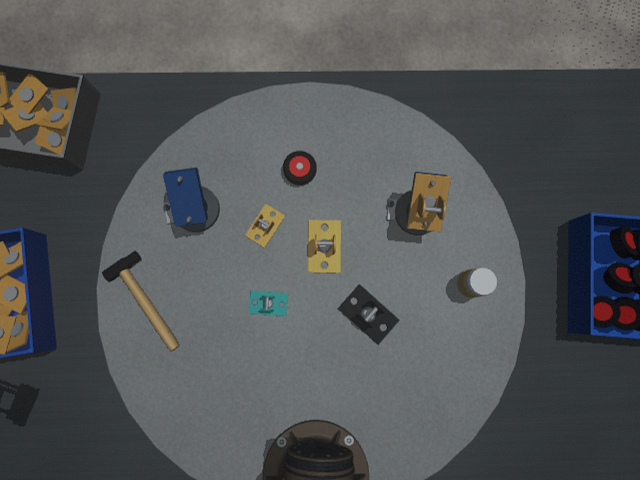

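Target is the large yellow bracket (top ≈(324,246), scene ≈(308,254)). The empty fixture's blue face is at top ≈(187,195), scene ≈(412,190). I'll zoom in on both in each view.

Run:
```python
import cv2,numpy as np
def c(n,u,v,w=80,h=60):
    im=cv2.imread(f"pics/{n}0.png")[v-h//2:v+h//2,u-w//2:u+w//2]
    im=cv2.resize(im,(400,300),interpolation=cv2.INTER_CUBIC)
    for k in range(0,400,50):
        cv2.putText(im,str(u-w//2+k//5),(k,8),0,.3,(255,255,255));cv2.line(im,(k,8),(k,14),(255,255,255))
    for k in range(50,300,50):
        cv2.putText(im,str(v-h//2+k//5),(0,k),0,.3,(255,255,255));cv2.line(im,(20,k),(26,k),(255,255,255))
    return im
cv2.imwrite("pics/crop1.png",np.vstack([np.hstack([c("top",324,246),c("top",187,197)]),np.hstack([c("scene",308,252),c("scene",410,197)])]))
```

```text
(no output)
```

View pics/crop1.png

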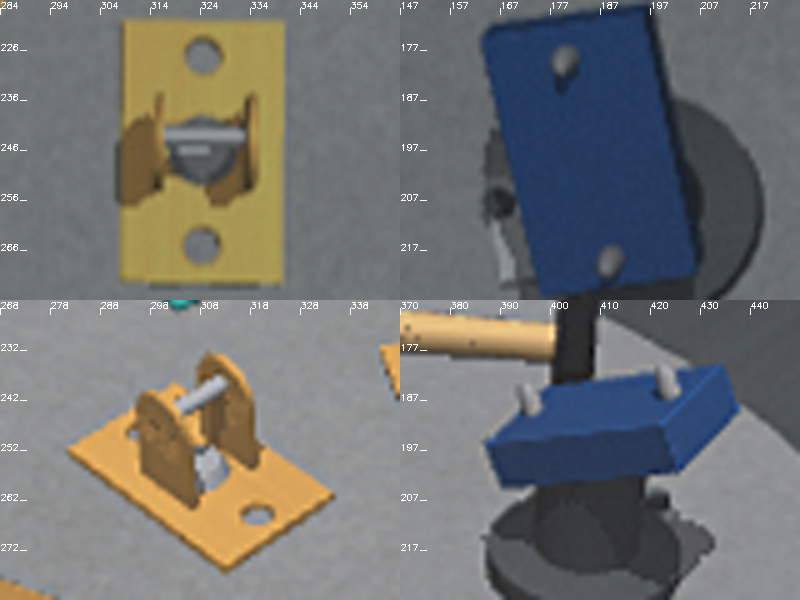

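```bash
cat > h.py <<'E'
import numpy as np
from scipy.optimize import least_squares
from scipy.spatial.transform import Rotation as R
from workcell import bot
C={n:bot.get_calibration(n) for n in("scene","top")}
def proj(n,P):
    T=np.linalg.inv(C[n]["world_from_camera"]);p=np.atleast_2d(P)@T[:3,:3].T+T[:3,3]
    p=p@C[n]["intrinsics"].T;return p[:,:2]/p[:,2:]
def pose(p):  # x,y,z mm-ish, yaw, tilt (x axis up)
    return R.from_euler("zy",[p[3],-p[4]],degrees=True),np.array(p[:3])
def fit(obs,p0,free):
    def f(q):
        p=np.array(p0,float);p[free]=q;r,t=pose(p)
        return np.concatenate([(proj(n,r.apply(np.array(m)/1000)+t)-uv)[0] for n,m,uv in obs])
    s=least_squares(f,np.array(p0,float)[free],x_scale=[.01 if i<3 else 5 for i in free],loss="soft_l1")
    print(np.round(s.x,4),"res",np.round(f(s.x).reshape(-1,2),1).tolist());return s.x
E
python3 - <<'E'
from h import *
b=[("top",(62,38,6),(308.4,220)),("top",(62,-38,6),(340.8,220)),("top",(-62,-38,6),(341,272.6)),("top",(-62,38,6),(308.2,272.4)),
("top",(45,0,6),(324.6,227)),("top",(-45,0,6),(324.4,265)),
("scene",(62,-38,6),(335,261)),("scene",(-62,-38,6),(313.2,275.6)),("scene",(-62,38,6),(281.6,252))]
b2=[("scene",(62,-38,6),(335,261)),("scene",(62,38,6),(335,261))]
# figure out which corners the scene view shows
for m in [(62,38,6),(62,-38,6),(-62,-38,6),(-62,38,6),(45,0,6),(-45,0,6)]:
    print(m,proj("scene",np.array(m)/1000+[.5,0,0]).round(1))
f=[("top",(59,35,0),(163.8,173.6)),("top",(59,-35,0),(196.6,168.4)),("top",(-59,-35,0),(206.4,222)),("top",(-59,35,0),(175,226.2)),
("top",(45,0,18),(180.4,178.6)),("top",(-45,0,18),(190,219))]
x=fit(f,[.6,.27,.115,-10,28],[0,1,3])
p=[x[0],x[1],.115,x[2],28];r,t=pose(p)
for m in [(59,35,0),(59,-35,0),(-59,-35,0),(-59,35,0),(45,0,0),(-45,0,0),(45,0,18),(-45,0,18)]: print(m,proj("scene",r.apply(np.array(m)/1000)+t).round(1))
E
```

```text
(62, 38, 6) [[339.3 253.1]]
(62, -38, 6) [[318.8 267.8]]
(-62, -38, 6) [[286.5 245.5]]
(-62, 38, 6) [[307.  232.3]]
(45, 0, 6) [[324.6 257.2]]
(-45, 0, 6) [[301.1 241.6]]
[0.6032 0.2704 6.3707] res [[0.2, -0.8], [0.1, 0.5], [0.8, -0.4], [0.6, -0.9], [-0.7, 0.6], [-1.6, 0.9]]
(59, 35, 0) [[434.6 180.8]]
(59, -35, 0) [[421.4 191.7]]
(-59, -35, 0) [[385.2 195.4]]
(-59, 35, 0) [[398.8 185. ]]
(45, 0, 0) [[423.6 186.7]]
(-45, 0, 0) [[396.2 189.7]]
(45, 0, 18) [[421.6 180.4]]
(-45, 0, 18) [[394.2 183.7]]
```

Run:
```python
from h import *
b=[("top",(62,38,6),(308.4,220)),("top",(62,-38,6),(340.8,220)),("top",(-62,-38,6),(341,272.6)),("top",(-62,38,6),(308.2,272.4)),
("top",(45,0,6),(324.6,227)),("top",(-45,0,6),(324.4,265)),
("scene",(62,38,6),(335,261)),("scene",(62,-38,6),(313.2,275.6)),("scene",(-62,-38,6),(281.6,252)),("scene",(45,0,6),(319.6,264.8))]
fit(b,[.5,0,0,0,0],[0,1,2,3]); 
f=[("top",(59,35,0),(163.8,173.6)),("top",(59,-35,0),(196.6,168.4)),("top",(-59,-35,0),(206.4,222)),("top",(-59,35,0),(175,226.2)),
("top",(45,0,18),(180.4,178.6)),("top",(-45,0,18),(190,219)),
("scene",(59,35,0),(435.4,180.2)),("scene",(59,-35,0),(422.4,192.6)),("scene",(-59,-35,0),(387.4,195.6)),("scene",(45,0,18),(422.6,181)),("scene",(-45,0,18),(394.6,184.4)),("scene",(45,0,0),(424.4,186)),("scene",(-45,0,0),(397,189.4))]
fit(f,[.6,.27,.115,6,28],[0,1,2,3,4]);fit(f,[.6,.27,.115,6,28],[0,1,2,3])
a=[("top",(0,18,0),(316.6,243)),("top",(0,-18,0),(333.4,243)),("scene",(0,-18,0),(304,243.2)),("scene",(0,18,0),(313.6,238))]
fit(a,[.5,0,0.05,0,0],[0,1,2,3]); 
s=bot.read_state();print(R.from_euler("xyz",s["orientation"],degrees=True).as_matrix().round(3))
```

```text
[ 5.089e-01 -2.940e-02 -8.000e-04 -8.496e-01] res [[-0.3, -0.2], [-0.6, -0.2], [-0.4, -0.5], [-0.2, -0.3], [-0.4, -0.1], [-0.1, -0.2], [-1.1, -0.2], [-0.7, 0.2], [-1.0, 0.3], [-0.8, 0.1]]
[ 0.6042  0.2714  0.114   6.5347 27.4535] res [[-0.2, -1.1], [-0.3, 0.0], [0.4, -0.8], [0.3, -1.1], [-1.1, 0.2], [-2.0, 0.5], [-0.3, 1.1], [-0.4, -0.4], [-1.7, -0.1], [-0.4, -0.2], [0.1, -0.5], [-0.3, 1.1], [-0.4, 0.4]]
[0.6043 0.2714 0.1141 6.3826] res [[-0.2, -1.1], [-0.3, 0.1], [0.4, -0.9], [0.3, -1.3], [-1.0, 0.2], [-2.0, 0.5], [-0.3, 0.9], [-0.5, -0.6], [-1.6, 0.0], [-0.4, -0.3], [0.1, -0.4], [-0.3, 1.0], [-0.3, 0.6]]
[ 0.5094 -0.0275  0.059  -2.94  ] res [[-0.5, -0.9], [-1.3, -0.3], [-2.8, 0.8], [-1.6, -0.4]]
[[ 0.938 -0.348 -0.   ]
 [-0.348 -0.938 -0.001]
 [ 0.     0.001 -1.   ]]
```

Both fits hold up. The bracket is at (0.509, −0.029, z≈0), yaw −0.8°. The fixture face is at (0.604, 0.271, 0.114), yaw 6.4°, tilt ≈ 27.5–28°. Now I'll move over the bracket.

```bash
cat >> h.py <<'E'
def to(x,y,z,yaw):
    s=bot.read_state();r=R.from_euler("xyz",s["orientation"],degrees=True)
    d=r.inv().apply(np.array([x,y,z])-s["eef_pos"])/.2
    t=-(yaw-s["orientation"][2]+90)%180-90 if False else -((yaw-s["orientation"][2]+90)%180-90)
    print("t",round(s["time"],2),"pos",s["eef_pos"].round(4),"ori",s["orientation"].round(2),"F",s["wrist_force"].round(1),"open",round(s["opening"],4),"grip",round(s["grip_force"],1))
    print("shift",d.round(3),"turn",round(np.radians(t)/1.5,3))
E
python3 -m jog '[[0,[1,1,0],-0.227],[0,[1,1,0],-0.227],[0,[1,1,0],-0.227],[0,[1,1,0],-0.227],[0,[1,1,0],-0.227],[0,[1,1,0],-0.227]]' && python3 -m jog '[[0,[0.4,1,0],0],[0,[0.4,1,0],0],[0,[0.4,1,0],0],[0,[0.4,1,0],0],[0,[0.4,1,0],0]]' && python3 -c "
from h import *
to(.509,-.029,.16,-.85)"
```

```text
time: 0.85
eef_pos: [0.3531, 0.3738, 0.2438]
orientation: [-180.0, 0.0, -1.0]
wrist_force: [-0.5, -0.4, -0.2]
opening: 0.0878
grip_force: 0.0
time: 1.48
eef_pos: [0.4301, 0.1737, 0.2434]
orientation: [180.0, 0.0, -1.0]
wrist_force: [0.0, -0.4, -0.0]
opening: 0.0873
grip_force: 0.0
t 1.48 pos [0.4301 0.1737 0.2434] ori [ 1.7999e+02  1.0000e-02 -9.6000e-01] F [ 0.  -0.4 -0. ] open 0.0873 grip 0.0
shift [0.412 1.007 0.417] turn -0.001
```

```bash
python3 -m jog '[[0,[0.41,1,0.3],0],[0,[0.41,1,0.3],0],[0,[0.41,1,0.3],0],[0,[0.41,1,0.3],0],[0,[0.41,1,0.3],0]]' >/dev/null
python3 - <<'E'
from h import *
import cv2
to(.509,-.029,.038,-.85)
a=bot.grab_frame("top")[:,:,::-1];b=bot.grab_frame("scene")[:,:,::-1]
cv2.imwrite("pics/pre.png",np.hstack([cv2.resize(a[186:306,264:384],(400,400)),cv2.resize(b[180:300,250:370],(400,400))]))
E
```

```text
t 2.1 pos [ 0.5091 -0.0273  0.182 ] ori [ 1.7995e+02  1.5000e-01 -9.6000e-01] F [-0.4 -0.1  1.1] open 0.0879 grip 0.0
shift [0.002 0.008 0.72 ] turn -0.001
```

View pics/pre.png

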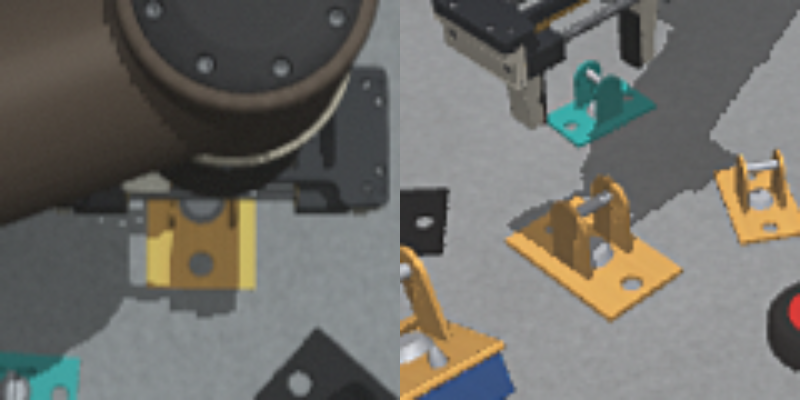

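The hand is centred over the bracket, with the fingers either side of the legs. I'll descend and grip.

```bash
python3 -m jog '[[0,[0.002,0.006,0.3],0],[0,[0.002,0.006,0.5],0],[0,[0.002,0.006,0.62],0],[0,[0.002,0.006,0.7],0],[0,[0.002,0.006,0.72],0],[0,[0.002,0.006,0.72],0],[1,[0.002,0.006,0.72],0],[1,[0.002,0.006,0.72],0],[1,[0.002,0.006,0.72],0],[1,[0.002,0.006,0.72],0]]' 12 && python3 -m jog '[[1,[0,0,0],0],[1,[0,0,0],0],[1,[0,0,-0.05],0],[1,[0,0,-0.2],0],[1,[0,0,-0.5],0],[1,[0,0,-0.8],0],[1,[0,0,-1],0],[1,[0,0,-1],0]]' && python3 -c "
from h import *
to(.56,.271,.24,6.4)"
```

```text
time: 3.45
eef_pos: [0.5093, -0.0276, 0.0397]
orientation: [-180.0, -0.0, -0.8]
wrist_force: [-0.2, -0.5, 0.2]
opening: 0.0531
grip_force: 0.0
time: 4.45
eef_pos: [0.5107, -0.0272, 0.2436]
orientation: [-179.9, -0.4, -0.8]
wrist_force: [0.7, -0.5, -2.9]
opening: 0.0459
grip_force: 12.0
t 4.45 pos [ 0.5107 -0.0272  0.2436] ori [-179.89   -0.4    -0.8 ] F [ 0.7 -0.5 -2.9] open 0.0459 grip 12.0
shift [ 0.225 -1.494  0.022] turn -0.084
```

Lifted (about 3 N). The tool can't tilt, so I'll use the fixture's pin tips to swing the bracket to 28° about the pad axis. First I carry it over.

```bash
cat >> h.py <<'E'
O=np.array([.604,.271]);Y=6.4
def fe(e,z,lat=0):  # e mm along fixture forward, z TCP height
    a=np.radians(Y);p=O+np.array([np.cos(a),np.sin(a)])*e/1000+np.array([-np.sin(a),np.cos(a)])*lat/1000
    to(p[0],p[1],z,Y)
E
python3 -m jog '[[1,[0.06,-0.2,0],-0.02],[1,[0.12,-0.45,0],-0.04],[1,[0.18,-0.7,0],-0.06],[1,[0.23,-0.9,0],-0.084],[1,[0.23,-1,0],-0.084],[1,[0.23,-1,0],-0.084]]' >/dev/null && python3 -c "
from h import *
fe(0.3,.225)"
```

```text
t 5.2 pos [0.5573 0.1726 0.2383] ori [1.7996e+02 1.3000e-01 6.4600e+00] F [-0.2 -0.  -2.2] open 0.046 grip 12.0
shift [ 0.289 -0.463  0.065] turn 0.001
```

```bash
python3 -m jog '[[1,[0.1,-0.2,0.02],0],[1,[0.2,-0.35,0.04],0],[1,[0.28,-0.45,0.06],0],[1,[0.288,-0.463,0.06],0],[1,[0.288,-0.463,0.06],0],[1,[0.288,-0.463,0.06],0]]' >/dev/null
python3 - <<'E'
from h import *
import cv2
fe(0.3,.1915);fe(-8.9,.183);fe(-15.6,.1718)
cv2.imwrite("pics/above.png",np.hstack([cv2.resize(bot.grab_frame(n)[v-50:v+50,u-50:u+50,::-1],(400,400),interpolation=cv2.INTER_CUBIC) for n,u,v in(("top",187,190),("scene",410,180))]))
E
```

```text
t 5.95 pos [0.6047 0.2691 0.2279] ori [-180.     -0.      6.35] F [-0.2  0.3 -2.3] open 0.0459 grip 12.0
shift [-0.001 -0.01   0.182] turn -0.001
t 5.95 pos [0.6047 0.2691 0.2279] ori [-180.     -0.      6.35] F [-0.2  0.3 -2.3] open 0.0459 grip 12.0
shift [-0.047 -0.01   0.225] turn -0.001
t 5.95 pos [0.6047 0.2691 0.2279] ori [-180.     -0.      6.35] F [-0.2  0.3 -2.3] open 0.0459 grip 12.0
shift [-0.08  -0.01   0.281] turn -0.001
```

View pics/above.png

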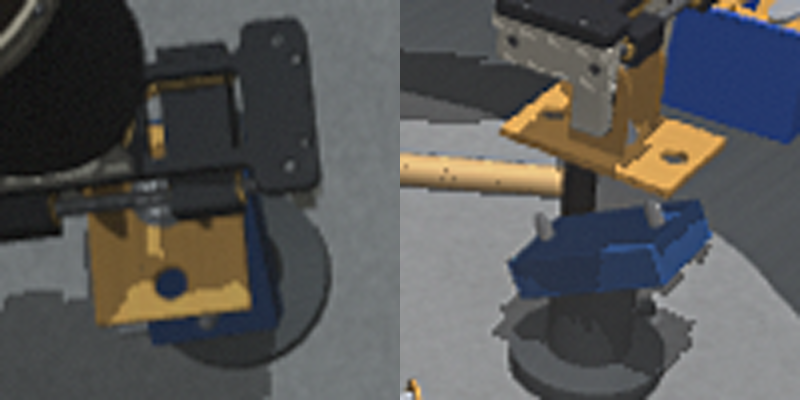

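Bracket is level above the face, holes at scene ≈(676,155) in the crop, both pins visible below. I'll tilt it on the pin tips along the arc.

```bash
python3 -m jog '[[1,[-0.001,-0.01,0.1],0],[1,[-0.001,-0.01,0.17],0],[1,[-0.001,-0.01,0.18],0],[1,[-0.015,-0.01,0.19],0],[1,[-0.03,-0.01,0.205],0],[1,[-0.047,-0.01,0.225],0],[1,[-0.058,-0.01,0.242],0],[1,[-0.069,-0.01,0.26],0],[1,[-0.08,-0.01,0.281],0],[1,[-0.08,-0.01,0.281],0]]' 8
python3 - <<'E'
from h import *
import cv2
fe(-18.2,.1767);fe(-29.9,.1687);fe(-19.6,.1493)
cv2.imwrite("pics/tilt.png",np.hstack([cv2.resize(bot.grab_frame(n)[v-50:v+50,u-50:u+50,::-1],(400,400),interpolation=cv2.INTER_CUBIC) for n,u,v in(("top",187,190),("scene",410,180))]))
E
```

```text
time: 7.3
eef_pos: [0.5882, 0.2703, 0.1705]
orientation: [180.0, 0.1, 6.4]
wrist_force: [-2.1, 0.8, -0.1]
opening: 0.0461
grip_force: 8.0
t 7.3 pos [0.5882 0.2703 0.1705] ori [1.7998e+02 8.0000e-02 6.4000e+00] F [-2.1  0.8 -0.1] open 0.0461 grip 8.0
shift [-0.012  0.005 -0.031] turn -0.0
t 7.3 pos [0.5882 0.2703 0.1705] ori [1.7998e+02 8.0000e-02 6.4000e+00] F [-2.1  0.8 -0.1] open 0.0461 grip 8.0
shift [-0.071  0.005  0.009] turn -0.0
t 7.3 pos [0.5882 0.2703 0.1705] ori [1.7998e+02 8.0000e-02 6.4000e+00] F [-2.1  0.8 -0.1] open 0.0461 grip 8.0
shift [-0.019  0.005  0.106] turn -0.0
```

View pics/tilt.png

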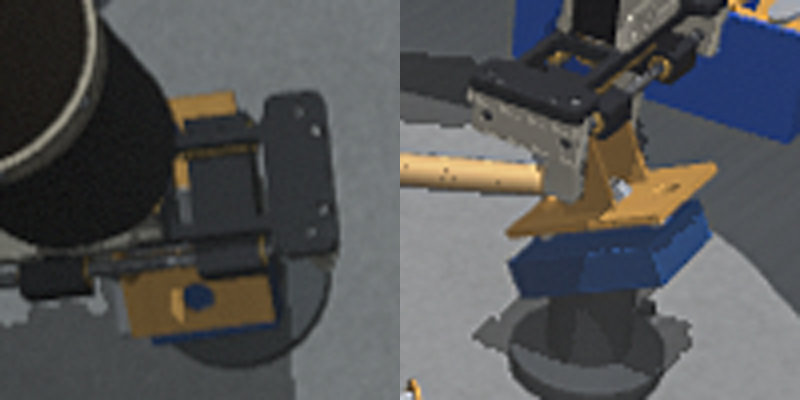

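Plate now tilted, parallel to the face by eye (scene crop corners (716,164), (666,222), (507,235)). I'll check that against the prediction and get the angle.

Run:
```python
from h import *
r,t=pose([.604,.271,.1145,6.4,28])
t2=t+r.apply([.014,0,.018])
ob=[("scene",(62,38,6),(439,171)),("scene",(62,-38,6),(426.5,185)),("scene",(-62,-38,6),(386.8,188.3)),("scene",(45,0,6),(427.5,177)),("top",(-62,-38,6),(205.5,220.5)),("top",(-62,38,6),(170,224)),("top",(-45,0,6),(186.7,214))]
for n,m,uv in ob: print(n,m,proj(n,r.apply(np.array(m)/1000)+t2).round(1),uv)
fit(ob,[*t2,6.4,28],[0,1,2,4]);print(t2)
```

```text
scene (62, 38, 6) [[438.6 171.4]] (439, 171)
scene (62, -38, 6) [[424.1 183.1]] (426.5, 185)
scene (-62, -38, 6) [[385.4 187.6]] (386.8, 188.3)
scene (45, 0, 6) [[425.9 177.9]] (427.5, 177)
top (-62, -38, 6) [[205.4 219.7]] (205.5, 220.5)
top (-62, 38, 6) [[170.3 223.9]] (170, 224)
top (-45, 0, 6) [[186.2 214.2]] (186.7, 214)
[ 0.6089  0.2738  0.1353 28.0425] res [[0.1, 0.9], [-1.8, -1.4], [-0.8, -0.2], [-1.1, 1.4], [-0.6, -1.2], [-0.1, -0.5], [-0.9, -0.1]]
[0.60783374 0.27256057 0.1369247 ]
```

The fit gives 28.0° and matches the prediction. I'll lift slightly, slide 14 mm down-slope and start the insertion along the pins.

```bash
python3 -m jog '[[1,[-0.012,0.005,-0.031],0],[1,[-0.012,0.005,-0.031],0],[1,[-0.04,0.005,-0.011],0],[1,[-0.071,0.005,0.005],0],[1,[-0.071,0.005,0.009],0],[1,[-0.062,0.005,0.025],0],[1,[-0.053,0.005,0.043],0],[1,[-0.043,0.005,0.062],0],[1,[-0.043,0.005,0.062],0]]'
python3 - <<'E'
from h import *
import cv2
fe(-24.3,.1581);fe(-19.6,.1493)
cv2.imwrite("pics/ins.png",np.hstack([cv2.resize(bot.grab_frame(n)[v-50:v+50,u-50:u+50,::-1],(400,400),interpolation=cv2.INTER_CUBIC) for n,u,v in(("top",187,190),("scene",410,180))]))
E
```

```text
time: 8.52
eef_pos: [0.58, 0.2687, 0.158]
orientation: [-180.0, 0.1, 6.4]
wrist_force: [-1.4, 3.2, -3.9]
opening: 0.0456
grip_force: 8.0
t 8.53 pos [0.58   0.2687 0.158 ] ori [-1.7999e+02  7.0000e-02  6.4000e+00] F [-1.4  3.2 -3.9] open 0.0456 grip 8.0
shift [-0.001  0.002 -0.   ] turn -0.0
t 8.53 pos [0.58   0.2687 0.158 ] ori [-1.7999e+02  7.0000e-02  6.4000e+00] F [-1.4  3.2 -3.9] open 0.0456 grip 8.0
shift [0.022 0.002 0.044] turn -0.0
```

View pics/ins.png

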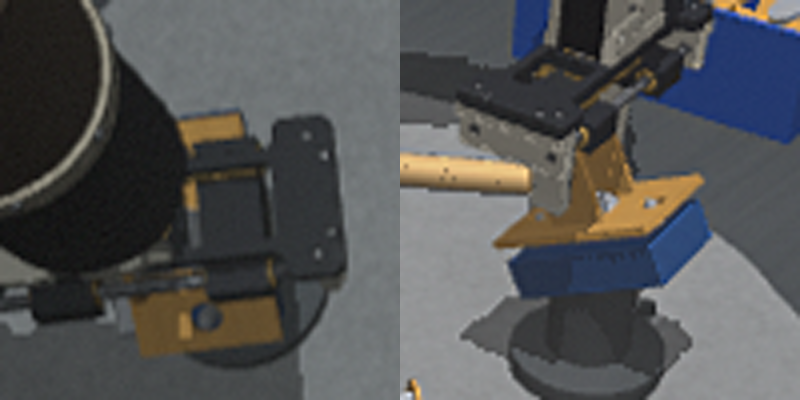

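Pin tips show inside both holes (top crop ≈(207,318), scene ≈(652,203) and (541,215)). A 3 N side force says the pins want the bracket slightly toward +y, so I'll nudge it that way.

```bash
python3 -m jog '[[1,[0,-0.006,0],0],[1,[0,-0.006,0],0]]' |grep -E "pos|wrist"; python3 -m jog '[[1,[0,-0.006,0],0],[1,[0,-0.006,0],0]]' |grep -E "pos|wrist"
```

```text
eef_pos: [0.5803, 0.2694, 0.159]
wrist_force: [-0.7, 0.8, -2.2]
eef_pos: [0.5804, 0.2708, 0.1592]
wrist_force: [-0.5, 0.4, -2.3]
```

```bash
python3 -m jog '[[1,[0.005,0,0.01],0],[1,[0.01,0,0.02],0],[1,[0.014,0,0.03],0],[1,[0.018,0,0.038],0],[1,[0.018,0,0.038],0]]' |grep -E "pos|wrist"; python3 -c "
from h import *
fe(-19.6,.1493)"
```

```text
eef_pos: [0.5839, 0.2713, 0.1512]
wrist_force: [-0.3, -1.2, -2.8]
t 9.75 pos [0.5839 0.2713 0.1512] ori [-1.8e+02 -1.0e-02  6.4e+00] F [-0.3 -1.2 -2.8] open 0.0463 grip 8.0
shift [0.002 0.013 0.009] turn -0.0
```

```bash
for i in 1 2; do python3 -m jog '[[1,[0.003,0,0.006],0],[1,[0.006,0,0.012],0],[1,[0.006,0,0.012],0]]' |grep -E "pos|wrist";done
python3 - <<'E'
from h import *
import cv2
fe(-19.6,.1493)
cv2.imwrite("pics/seat.png",np.hstack([cv2.resize(bot.grab_frame(n)[v-50:v+50,u-50:u+50,::-1],(400,400),interpolation=cv2.INTER_CUBIC) for n,u,v in(("top",187,190),("scene",410,180))]))
E
```

```text
eef_pos: [0.5849, 0.2714, 0.149]
wrist_force: [-0.5, 0.6, -1.7]
eef_pos: [0.5857, 0.2711, 0.1476]
wrist_force: [-6.3, -2.8, 8.4]
t 10.5 pos [0.5857 0.2711 0.1476] ori [1.7998e+02 2.0000e-02 6.4100e+00] F [-6.3 -2.8  8.4] open 0.0465 grip 8.0
shift [-0.007  0.011 -0.009] turn 0.0
```

View pics/seat.png

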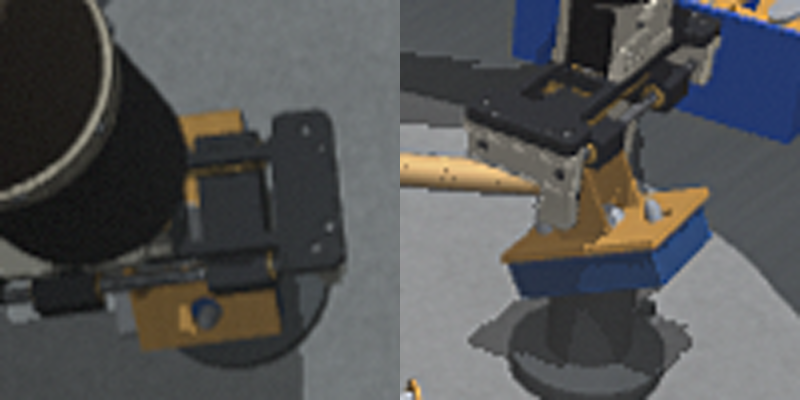

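The plate lies flush, both pins stand up through the holes (scene crop (655,210), (545,225)), and an ~11 N push reads as seating force. I'll release and retreat.

```bash
python3 -m jog '[[1,[-0.001,0,-0.002],0],[0.45,[-0.001,0,-0.002],0],[0.3,[-0.001,0,-0.002],0],[0,[-0.001,0,-0.002],0],[0,[-0.001,0,-0.002],0],[0,[-0.001,0,-0.002],0],[0,[-0.001,0,-0.1],0],[0,[-0.001,0,-0.3],0],[0,[-0.001,0,-0.6],0],[0,[-0.001,0,-0.8],0],[0,[-0.001,0,-0.8],0]]' && python3 -m jog '[[0,[-0.3,0.3,0],0],[0,[-0.6,0.6,0],0],[0,[-0.8,0.8,0],0],[0,[-1,1,0],0],[0,[-1,1,0],0],[0,[-1,1,0],0]]' | grep pos
python3 - <<'E'
from h import *
import cv2
cv2.imwrite("pics/end.png",np.hstack([cv2.resize(bot.grab_frame(n)[v-50:v+50,u-50:u+50,::-1],(400,400),interpolation=cv2.INTER_CUBIC) for n,u,v in(("top",187,190),("scene",410,180))]))
E
```

```text
time: 11.98
eef_pos: [0.5873, 0.2722, 0.311]
orientation: [-179.8, -0.4, 6.4]
wrist_force: [-0.6, 0.1, -1.3]
opening: 0.0875
grip_force: 0.0
eef_pos: [0.408, 0.0489, 0.3066]
```

View pics/end.png

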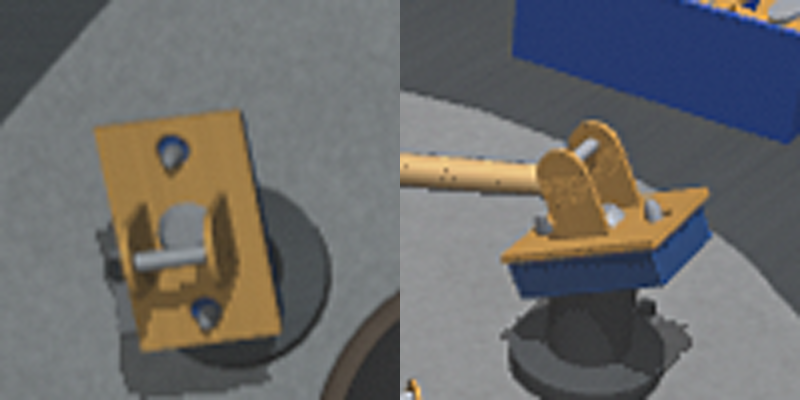

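The bracket is flush with both pins through its holes (top crop (172,152), (205,315)), and the robot is clear of it.

```bash
python3 -c "
from workcell import bot
print(bot.hand_in())"
```

```text
the job is handed in; nothing more can be done
None
```

The bracket is seated fork-up and flush on the tilted fixture with both pins through its holes, released, and handed in at about 13 s; the final pictures show it in place with the arm clear, but the hand-in gave no verdict.

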